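Load the oak caddy for the dinner table

TASK

Get the oak caddy on the black worktop ready for dinner, using the things in front of you there (not those by the coffee maker): stand the brown pepper mill in its widest well, the salt shaker and the black-capped herb jar one in each of the two middle-sized wells (either way round), and the white tea light in the shallow brass-floored cup, all upright and right down on the bottom. The sugar jar and the red tea light do not go to the table: leave them standing where they are, and do not disturb the kitchen timer, the glass or the lemon behind.

Things in the scene. Friction and masses are not known exactly. Their poses are not given: they have to be found in the camera images.
- caddy: Fixed pale oak block 166x166 mm, 38 high, any yaw; steel bow handles (17 mm out) on its +x and -x sides. Origin: underside centre; x, y along its sides. Round wells, centres (mm): (40,40) widest, 71 across; (40,-40) and (-40,40) 57 across; these three 28 deep, floor 10 above the worktop; (-40,-40) brass-floored cup 50 across, only 6 deep, floor 32 above the worktop.
- pepper_mill: Loose turned dark-brown wooden pepper mill, 130 mm tall with a small metal knob on top (from 119 mm up, 12 mm wide); body 58 mm across up to 94 mm, head 50 mm across from 94 to 119 mm; about 0.18 kg. Origin: centre of its underside, z up along its axis. Goes in the 71 mm well.
- salt_shaker: Loose clear shaker, half full of salt, with a domed grey perforated top, 90 mm tall, 44 mm across up to 74 mm and narrowing to 34 mm at the top; about 0.10 kg. Origin: centre of its underside, z up along its axis. On the black worktop (not the one by the coffee maker). Goes in either 57 mm well.
- herb_jar: Loose slim spice jar with a black cap and a dark label, green herbs showing, 105 mm tall, 41 mm across all the way up; about 0.11 kg. Origin: centre of its underside, z up along its axis. On the black worktop (not the fixed ones by the coffee maker). Goes in the other 57 mm well.
- white_tea_light: Loose tea light: thin metal cup with white wax and a black wick, 38 mm across, 16 mm tall, 14 g. Origin: centre of its underside, z up along its axis. Goes in the shallow cup, from which it then stands 10 mm proud of the block's top.
- red_tea_light: Look-alike to leave: tea light with red wax, 38 mm across, 15 mm tall, loose. Origin: centre of its underside, z up along its axis. 
- sugar_jar: Look-alike to leave: clear jar of sugar with a grey lid, wider than the salt shaker, 64 mm across, 110 mm tall, loose. Origin: centre of its underside, z up along its axis. 
- egg_timer: Bystander: round kitchen timer, red below and cream above, 62 mm across, 48 mm tall, loose, behind the work. Origin: centre of its underside, z up along its axis. 
- glass: Bystander: small clear glass, 81 mm across, 102 mm tall, loose, behind the work. Origin: centre of its underside, z up along its axis. 
- the_lemon: Bystander: yellow lemon, 71 x 53 x 51 mm, loose, lying behind the work. Origin: centre of its underside.
Mind the look-alikes: they are no part of the job. What is shaped like the red_tea_light but green or orange is not meant.

How it is judged (in metres and radians):
At the end, for the whole second after the job is handed in: Mill in the 71 mm well, salt and herb jar one in each 57 mm well, white tea light in the cup: each within 11 mm of the centre along x and y, underside within 4 mm of the floor, upright within 10 degrees, at rest. Sugar jar and red tea light upright, within 20 mm of their start (x of pepper_mill in the frame of caddy between 0.029 and 0.051 m and y of pepper_mill in the frame of caddy between 0.029 and 0.051 m and z of pepper_mill in the frame of caddy between 0.006 and 0.014 m and x of white_tea_light in the frame of caddy between -0.051 and -0.029 m and y of white_tea_light in the frame of caddy between -0.051 and -0.029 m and z of white_tea_light in the frame of caddy between 0.028 and 0.036 m and ((x of salt_shaker in the frame of caddy between 0.029 and 0.051 m and y of salt_shaker in the frame of caddy between -0.051 and -0.029 m and z of salt_shaker in the frame of caddy between 0.006 and 0.014 m and x of herb_jar in the frame of caddy between -0.051 and -0.029 m and y of herb_jar in the frame of caddy between 0.029 and 0.051 m and z of herb_jar in the frame of caddy between 0.006 and 0.014 m) or (x of salt_shaker in the frame of caddy between -0.051 and -0.029 m and y of salt_shaker in the frame of caddy between 0.029 and 0.051 m and z of salt_shaker in the frame of caddy between 0.006 and 0.014 m and x of herb_jar in the frame of caddy between 0.029 and 0.051 m and y of herb_jar in the frame of caddy between -0.051 and -0.029 m and z of herb_jar in the frame of caddy between 0.006 and 0.014 m)) and angle between each of pepper_mill, white_tea_light, salt_shaker, herb_jar, sugar_jar, red_tea_light's own z axis and vertical below 0.17 rad and linear speed of each of pepper_mill, white_tea_light, salt_shaker, herb_jar, sugar_jar, red_tea_light below 0.02 m/s and angular speed of each of pepper_mill, white_tea_light, salt_shaker, herb_jar, sugar_jar, red_tea_light below 0.2 rad/s and distance of each of sugar_jar, red_tea_light from where it was at the start of the episode below 0.02 m); the robot touches nothing.
It fails at once if the sugar jar is shifted or knocked over (distance of sugar_jar from where it was at the start of the episode above 0.02 m or angle between sugar_jar's own z axis and vertical above 0.3 rad).
It fails at once if the red tea light is shifted or knocked over (distance of red_tea_light from where it was at the start of the episode above 0.02 m or angle between red_tea_light's own z axis and vertical above 0.3 rad).
It fails at once if the kitchen timer is shifted or knocked over (distance of egg_timer from where it was at the start of the episode above 0.02 m or angle between egg_timer's own z axis and vertical above 0.3 rad).
It fails at once if the glass is shifted or knocked over (distance of glass from where it was at the start of the episode above 0.02 m or angle between glass's own z axis and vertical above 0.3 rad).
It fails at once if the lemon is shifted or knocked over (distance of the_lemon from where it was at the start of the episode above 0.02 m or angle between the_lemon's own z axis and vertical above 0.3 rad).
It also fails if it takes over 99 s, if anything falls off the work surface, if the arm or the gripper's body presses on something with over 40 N, if the wrist force passes 120 N, or if a joint passes its speed limit or range.

ROBOT

A 6-joint arm with a two-finger parallel gripper is mounted at the origin on a cart in front of the work surface, level with it; the furniture and walls round the work are solid. World frame = base frame: x ahead of the robot, y to its left, z up, the work surface at z = 0. Lengths are in mm, angles in rad, forces in N, time in s.
With the tool pointing down it reaches from about 425 to 1125 mm from the base axis. Payload 14.9 kg.
Tool frame: the origin (TCP) lies on the centre line of the jaws, within the pads' length; the fingertips stand 11 mm ahead of it and the grasp point (between the pads) lies 8 mm behind it; z points along the fingers, y is the line along which they close (so a half turn about z gives the same grasp; the last joint's range is limited). The gripper opens to 91 mm and grips with 3 to 60 N. Pads are 32 mm wide; open, the fingers measure 118 mm over their backs; the gripper's body (76 mm by 178 mm) begins 60 mm behind the grasp point.
Start: joints at [-1.36, 0.379, 1.734, -0, 1.028, -0.033], TCP at [168.969, -679.314, 196.332] pointing down, gripper open.
Joint ranges: [-2.77, 2.77], [-0.74, 2.19], [0, 2.66], [-1.06, 4.2], [0.31, 2.87], [-3.08, 3.08]. Speed limits (rad/s): [1.89, 1.89, 2.39, 3.14, 3.14, 3.14].

INTERFACE

Orientations are given as a rotation vector (axis times angle).
In Python, from cell import r, viewer gives the robot as it stands.
- The arm moves only by the shell command python3 -m crank [FORCE], which reads ROWS from standard input. ROWS is a JSON list that holds a single list of rows (three levels of brackets), with 1 to 10 rows, each of 7 numbers: the opening from 0.0 (shut) to 1.0 (fully open), then dx, dy, dz in shares of the most that a row can go, 1 being 50 mm, then a rotation vector rx, ry, rz in fractions of the full range, 1 being pi/2 rad; each row shifts and turns the commanded pose from where the row before left it, along the tool's axes as they then stand; what a row does not reach is not made up. A row lasts 1/10 s, in which the tool goes at most 50 mm and 0.15 rad, less where a joint would pass 70% of its speed; a pose out of reach is approached as far as the arm can. The fingers move at their own pace and stop on an object; FORCE is the grip in N (left out, the last holds). Time passes only in rows, so rows that do not move let the fingers close. It prints the time, the measured TCP pose, the force, the opening and the grip force at its end. Input that does not fit is refused with a message, and nothing moves.
- r.state(): the state, without advancing time (a new reading comes with each control period).
- viewer.capture(name): name is "side" or "top" or "wrist"; returns (picture, depth): 400x640x3 uint8, blue, green, red; 400x640 float32, mm along the optical axis (not along the pixel's ray), 0 where there is no reading.
- viewer.camera_params(name): a dict with "fx", "fy", "cx", "cy" (pixels), "origin" and "orientation" of the camera in the world; the wrist camera has in their place "T_tool_cam" (4x4, takes a point from camera to tool coordinates, whose origin is the TCP and whose axes are the flange's). Camera axes: x right, y up, looking along -z (the intrinsics and any distortion apply to the point x, -y, -z); pixel columns grow to the right and rows downward; lengths in mm; the calibration is good to about 2 mm. The wrist camera is an equidistant fisheye: a pixel r from the principal point sees the ray r / f radians off the axis. A picture is of the moment at which its call begins: read the wrist's pose just before it. camera_params takes no time and is no camera call.
- r.job_done(): hands the job in; it is judged then, once.
The state is a dict: "t": time; "joints": joint angles; "qvel": joint speeds; "effort": joint torques, N m; "tcp_pos": TCP position; "ee_rot": TCP orientation; "ft_force": force on the tool from outside, world axes, zero at the start; "ft_torque": the same for the moment, N m; "grip_width": opening from 0.0 (shut) to 1.0 (fully open); "finger_force": force on a finger pad.
Only numpy, scipy, OpenCV 4.12 (cv2) and the standard library are available. Lean on these libraries where they do the work, as an engineer would, in place of code of your own. Each camera call takes 0.05 s, during which the arm holds its last target. There are 200 camera calls.

## Working session

There is one attempt and no reset: what is moved stays moved. The work goes in short steps, Python scripts to look and compute and a shell command to move; the robot and the scene stay as the last step left them, time stands still between calls to the robot, and variables do not carry over. Pictures are saved under pics/ and viewed, at most 17 in all, crops included, and the job is handed in when it is done.

```bash
ls; mkdir -p pics; python3 - <<'E'
from cell import r, viewer
import cv2,numpy as np
print(r.state())
for n in("top","side"):
    im,d=viewer.capture(n); cv2.imwrite(f"pics/{n}0.png",im); np.save(f"pics/{n}0.npy",d)
    print(n,viewer.camera_params(n))
print(viewer.camera_params("wrist"))
E
```

```text
pics
{'t': 0.0, 'joints': array([-1.36029254e+00,  3.79420289e-01,  1.73478076e+00,  8.03658978e-06,
        1.02845973e+00, -3.32729368e-02]), 'qvel': array([ 0.00094657,  0.00170525, -0.0006791 ,  0.00051386, -0.00027007,
       -0.00040352]), 'effort': array([-1.27298452e-03, -7.63732839e+01, -4.34368694e+01,  6.49947999e-02,
        4.25375858e-02, -1.14283716e-04]), 'tcp_pos': array([ 168.88823346, -678.90129452,  195.68006274]), 'ee_rot': array([-3.11722871e+00, -3.81840210e-01,  1.37672576e-04]), 'ft_force': array([-0.23524678, -0.36396889, -0.03808252]), 'ft_torque': array([0.00794063, 0.01684339, 0.01204561]), 'finger_force': 0.0, 'grip_width': 1.0002875636238016}
top {'fx': 480.376102430078, 'fy': 480.376102430078, 'cx': 312.6822429135801, 'cy': 200.23286573009872, 'origin': array([-456.8219801 ,   54.12846479, 1495.17110573]), 'orientation': array([ 0.47398744, -0.52335306, -1.66055869])}
side {'fx': 414.96345800986364, 'fy': 414.96345800986364, 'cx': 324.8159272213557, 'cy': 196.13171383296296, 'origin': array([  401.10059814, -1130.19235938,   700.23726478]), 'orientation': array([ 0.99229524, -0.08988663, -0.1216706 ])}
{'fx': 309.70691628693146, 'fy': 309.70691628693146, 'cx': 320.1269640038115, 'cy': 202.80709466074265, 'T_tool_cam': array([[ 8.10723519e-04,  9.57267486e-01,  2.89202874e-01,
         8.27009576e+01],
       [ 9.99999235e-01, -1.04625340e-03,  6.59818701e-04,
         3.10423778e-01],
       [ 9.34202480e-04,  2.89202118e-01, -9.57267602e-01,
        -1.88363346e+02],
       [ 0.00000000e+00,  0.00000000e+00,  0.00000000e+00,
         1.00000000e+00]])}
```

View pics/top0.png

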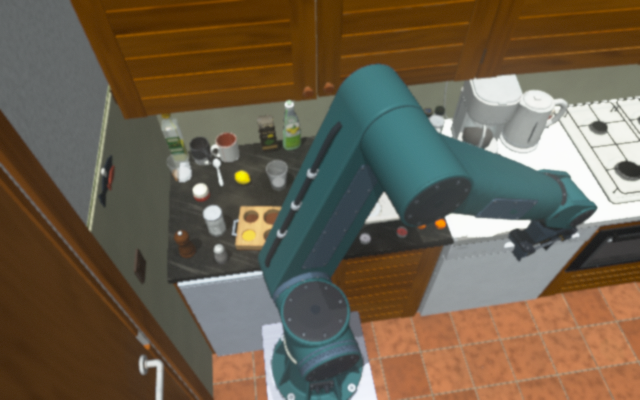

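View pics/side0.png

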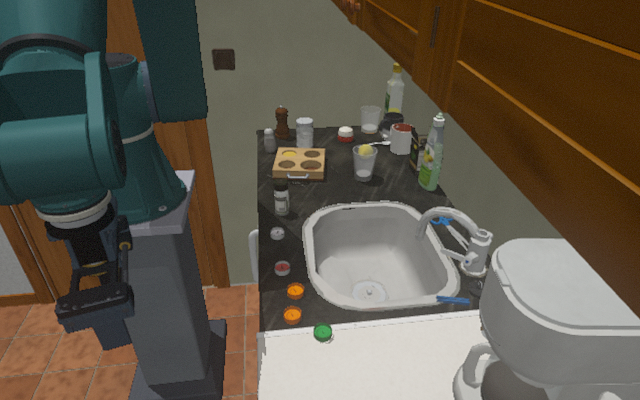

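The side view shows: salt shaker (269,140), sugar jar look-alike (304,130, larger), mill (282,122), caddy (300,163), herb jar (281,198) and white tea light (278,233). The look-alikes to leave are red (282,268), orange (296,291) and (292,315), and green (322,332). The top view has salt at (220,253), sugar at (214,220), mill at (181,240) and white at (365,239).

```bash
cat > h.py <<'E'
from cell import r, viewer
import cv2,numpy as np
from scipy.spatial.transform import Rotation as R
def cloud(n,d):
    p=viewer.camera_params(n); v,u=np.mgrid[0:400,0:640]
    P=np.stack([(u-p['cx'])/p['fx']*d,-(v-p['cy'])/p['fy']*d,-d],-1)
    return P@R.from_rotvec(p['orientation']).as_matrix().T+p['origin']
def ray(n,u,v,z):
    p=viewer.camera_params(n); M=R.from_rotvec(p['orientation']).as_matrix()
    k=M@np.array([(u-p['cx'])/p['fx'],-(v-p['cy'])/p['fy'],-1]); return p['origin']+k*(z-p['origin'][2])/k[2]
E
python3 - <<'E'
from h import *
a=cv2.imread("pics/side0.png")[95:345,240:400]; b=cv2.imread("pics/top0.png")[150:300,160:290]
cv2.imwrite("pics/c1.png",np.hstack([cv2.resize(a,(384,600),interpolation=2),cv2.resize(cv2.imread("pics/top0.png")[190:275,165:285],(416,295),interpolation=2).__class__(cv2.copyMakeBorder(cv2.resize(cv2.imread("pics/top0.png")[190:275,165:285],(416,295),interpolation=2),0,305,0,0,0).shape,np.uint8)]) if 0 else cv2.resize(a,(384,600),interpolation=2))
cv2.imwrite("pics/c2.png",cv2.resize(b,(693,800*150*693//130//800),interpolation=2)[:600] if 0 else cv2.resize(b,(520,600),interpolation=2))
C=cloud("side",np.load("pics/side0.npy")); D=cloud("top",np.load("pics/top0.npy"))
for k,(u,v) in dict(salt=(269,135),mill=(282,122),sugar=(304,124),caddy=(300,176),herb=(281,190),white=(278,232),red=(282,267),table=(270,215)).items(): print(k,C[v,u].round())
for k,(u,v) in dict(salt=(220,247),mill=(181,236),sugar=(213,212),white=(365,239),red=(402,231)).items(): print('top',k,D[v,u].round())
E
```

```text
salt [411. 254.  69.]
mill [465. 382.  63.]
sugar [537. 246. 110.]
caddy [502.  37.  18.]
herb [ 433. -153.   88.]
white [ 417. -234.    5.]
red [ 420. -373.    6.]
table [ 398. -142.   -1.]
top salt [407. 266.  86.]
top mill [451. 390. 117.]
top sugar [538. 282. 109.]
top white [ 407. -241.    7.]
top red [ 417. -380.   11.]
```

View pics/c1.png

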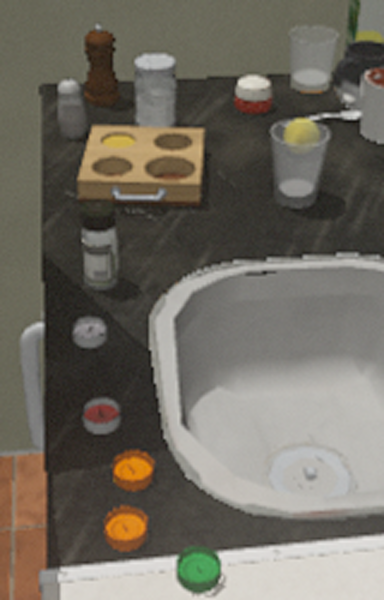

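View pics/c2.png

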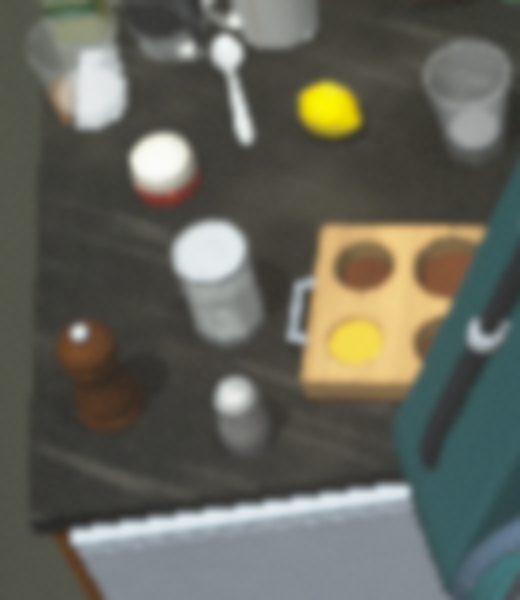

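Crop: the brass cup is at the far-left of the caddy (crop 118,142) and the widest well is near-right (168,168). That puts the caddy yaw at about -90°. Next I fit the poses.

```bash
cat > fit.py <<'E'
from h import *
from scipy.optimize import least_squares
S=cloud("side",np.load("pics/side0.npy")).reshape(-1,3); T=cloud("top",np.load("pics/top0.npy")).reshape(-1,3)
def fit(P,c,z0,z1,rad):
    q=P[(P[:,2]>z0)&(P[:,2]<z1)&(np.hypot(*(P[:,:2]-c).T)<rad+20)][:,:2]
    if len(q)<6: return None,len(q)
    s=least_squares(lambda m:np.hypot(*(q-m).T)-rad,q.mean(0)+ (q.mean(0)-np.array([300,-300]))*0.03,loss='soft_l1',f_scale=2); return s.x.round(1),len(q),round(float(np.median(abs(s.fun))),1)
def top(P,c,z0,z1,rad):
    q=P[(P[:,2]>z0)&(P[:,2]<z1)&(np.hypot(*(P[:,:2]-c).T)<rad+15)][:,:2]
    if len(q)<4: return len(q)
    return cv2.minEnclosingCircle(q.astype(np.float32)),len(q)
for n,P in(("side",S),("top",T)):
    print(n)
    for k,c,a,b,rd in(("herb",(430,-170),20,95,20.5),("salt",(407,262),10,70,22),("mill",(460,388),10,85,29),("mill head",(460,388),97,116,25),("sugar",(540,270),20,100,32),("timer",(640,350),10,40,31)):
        print(k,fit(P,np.array(c),a,b,rd))
    for k,c,a,b,rd in(("white",(410,-238),6,25,19),("red",(418,-378),6,25,19),("herbtop",(430,-170),98,112,20.5),("sugartop",(538,270),103,118,32)): print(k,top(P,np.array(c),a,b,rd))
    q=P[(P[:,2]>33)&(P[:,2]<44)&(abs(P[:,0]-510)<130)&(abs(P[:,1]-115)<105)]
    print('caddy',cv2.minAreaRect(q[:,:2].astype(np.float32)),np.median(q[:,2]),np.percentile(q,[1,99],axis=0).round())
    t=P[(abs(P[:,2])<6)&(P[:,0]>380)&(P[:,0]<700)&(abs(P[:,1])<440)]; print('table z',np.median(t[:,2]),t.min(0).round(),t.max(0).round())
    w=P[(P[:,2]>150)&(P[:,2]<400)&(P[:,1]>430)&(P[:,0]>300)&(P[:,0]<700)]; print('wall y',np.percentile(w[:,1],[1,10,50]) if len(w) else 0)
# caddy corners by pixel
f=lambda u,v:ray("side",240+u/2.4,95+v/2.4,38)[:2].round()
print([f(*p) for p in((80,186),(204,190),(92,126),(206,128))],'wells',[f(*p) for p in((118,141),(173,142),(112,166),(170,168))])
E
python3 fit.py
```

```text
side
herb (array([ 431.1, -131.3]), 307, 1.0)
salt (array([410.3, 276. ]), 164, 2.2)
mill (array([464.3, 400.6]), 224, 3.2)
mill head (array([462.6, 397.4]), 76, 3.3)
sugar (array([541.1, 287.2]), 332, 1.7)
timer (array([709.9, 335.2]), 17, 1.0)
white (((413.88299560546875, -239.2097930908203), 23.34771156311035), 107)
red (((417.1443786621094, -377.07086181640625), 22.149702072143555), 111)
herbtop (((431.0670166015625, -140.53976440429688), 16.629335403442383), 53)
sugartop (((537.571044921875, 279.8328857421875), 33.61707305908203), 104)
caddy ((507.6280822753906, 122.92990112304688), (171.3468475341797, 166.66976928710938), 79.40625) 35.48454931969184 [[419.  32.  33.]
 [594. 214.  39.]]
table z -1.878658128588313 [ 380. -440.   -6.] [700. 440.   6.]
wall y [459.685508   463.23465458 467.93993743]
top
herb (None, 0)
salt (array([410.6, 275.1]), 114, 1.4)
mill (array([465.2, 397.3]), 195, 2.4)
mill head (array([460.1, 396.4]), 106, 3.8)
sugar (array([538.5, 286.7]), 241, 1.5)
timer (array([706.2, 340.9]), 70, 2.4)
white (((411.5415344238281, -237.7777862548828), 25.700363159179688), 80)
red (((414.3412170410156, -376.8995361328125), 29.816883087158203), 72)
herbtop 0
sugartop (((536.0106811523438, 286.56939697265625), 33.59224319458008), 212)
caddy ((504.4879150390625, 134.22816467285156), (150.29660034179688, 170.4340362548828), 80.1153793334961) 37.39795535905 [[424.  58.  33.]
 [591. 215.  43.]]
table z -0.4099573660058695 [ 380. -440.   -6.] [700. 440.   6.]
wall y [466.49476049 467.46692877 468.60773968]
[array([417.,  35.]), array([580.,   7.]), array([442., 213.]), array([609., 189.])] wells [array([476., 160.]), array([555., 149.]), array([463.,  86.]), array([542.,  72.])]
```

```bash
cat > go.py <<'E'
import sys
from h import *
def rel(x,y,z,psi=None):
    s=r.state(); M=R.from_rotvec(s['ee_rot']).as_matrix(); d=M.T@(np.array([x,y,z])-s['tcp_pos'])
    ps=np.arctan2(M[1,0],M[0,0]); L=np.linalg.norm(d); n=int(np.ceil(L/49.9)) or 1
    print('delta tool',d.round(1),'n',n,'per',(d/n).round(2),'psi',ps.round(3),'rz',None if psi is None else round(float(-(psi-ps)),3),'tilt',M[:,2].round(3))
    # pure-down target psi frame deltas
if __name__=='__main__': rel(*map(float,sys.argv[1:]))
E
python3 go.py 435 -140 300 1.571
```

```text
delta tool [ 388.3 -458.9 -103.8] n 13 per [ 29.87 -35.3   -7.98] psi 0.244 rz -1.327 tilt [-0.     0.001 -1.   ]
```

The manual's scale: shifts go in shares of 50 mm and turns go in shares of pi/2 rad. Converting my numbers, -40 mm is -0.8, -35 mm is -0.7.

```bash
echo '[[[1,0,0,-0.8,0,0,0],[1,0.6,-0.7,-0.16,0,0,0],[1,0.6,-0.7,-0.16,0,0,0],[1,0.6,-0.7,-0.16,0,0,0],[1,0.6,-0.7,-0.16,0,0,0],[1,0.6,-0.7,-0.16,0,0,0],[1,0.6,-0.7,-0.16,0,0,0],[1,0.6,-0.7,-0.16,0,0,0],[1,0.6,-0.7,-0.1,0,0,0],[1,0.6,-0.7,0,0,0,0]]]' | python3 -m crank 30; echo '[[[1,0,0,0,0,0,-0.0942],[1,0,0,0,0,0,-0.0942],[1,0,0,0,0,0,-0.0942],[1,0,0,0,0,0,-0.0942],[1,0,0,0,0,0,-0.0942],[1,0,0,0,0,0,-0.0942],[1,0,0,0,0,0,-0.0942],[1,0,0,0,0,0,-0.0942],[1,0,0,0,0,0,-0.091],[1,0,0,0,0,0,0]]]' | python3 -m crank; python3 go.py 435 -150 300 1.571
```

```text
t: 1.1
tcp_pos: [355.5, -306.9, 298.0]
ee_rot: [3.118, 0.381, 0.001]
ft_force: [1.1, 0.2, 0.1]
grip_width: 1.002
finger_force: 0.0
t: 2.1
tcp_pos: [354.8, -308.3, 297.1]
ee_rot: [-2.218, -2.224, 0.0]
ft_force: [0.4, -0.6, 0.3]
grip_width: 0.997
finger_force: 0.0
delta tool [158.1  80.6  -2.9] n 4 per [39.53 20.14 -0.71] psi 1.573 rz 0.002 tilt [-0.  0. -1.]
```

Scaled: 40 mm is 0.8, 16 mm is 0.32.

```bash
echo '[[[1,0.8,0.32,0,0,0,0],[1,0.8,0.32,0,0,0,0],[1,0.8,0.32,0,0,0,0],[1,0.8,0.32,0,0,0,0],[1,0.8,0.32,0,0,0,0],[1,0,0,0,0,0,0],[1,0,0,0,0,0,0]]]' | python3 -m crank; cat >> h.py <<'E'
def wshot(name):
    s=r.state(); im,d=viewer.capture("wrist"); cv2.imwrite(f"pics/{name}.png",im)
    T=np.eye(4);T[:3,:3]=R.from_rotvec(s['ee_rot']).as_matrix();T[:3,3]=s['tcp_pos']
    np.savez(f"pics/{name}.npz",T=T@viewer.camera_params("wrist")['T_tool_cam'],d=d); return im,d
def wdir(u,v):
    p=viewer.camera_params("wrist"); a=(np.asarray(u,float)-p['cx'])/p['fx']; b=(np.asarray(v,float)-p['cy'])/p['fy']
    t=np.hypot(a,b)+1e-9; return np.stack([np.sin(t)*a/t,-np.sin(t)*b/t,-np.cos(t)],-1)
def wray(name,u,v,z):
    T=np.load(f"pics/{name}.npz")['T']; k=wdir(u,v)@T[:3,:3].T; o=T[:3,3]
    return (o+k*((z-o[2])/k[...,2])[...,None])[...,:2]
def wcloud(name):
    f=np.load(f"pics/{name}.npz"); v,u=np.mgrid[0:400,0:640]; k=wdir(u,v); P=k*(f['d']/-k[...,2])[...,None]
    return P@f['T'][:3,:3].T+f['T'][:3,3]
E
python3 -c "
from h import *
wshot('w1')"
```

```text
t: 2.8
tcp_pos: [435.0, -107.8, 297.3]
ee_rot: [-2.223, -2.22, 0.0]
ft_force: [-0.5, -0.6, 0.2]
grip_width: 0.998
finger_force: 0.0
```

View pics/w1.png

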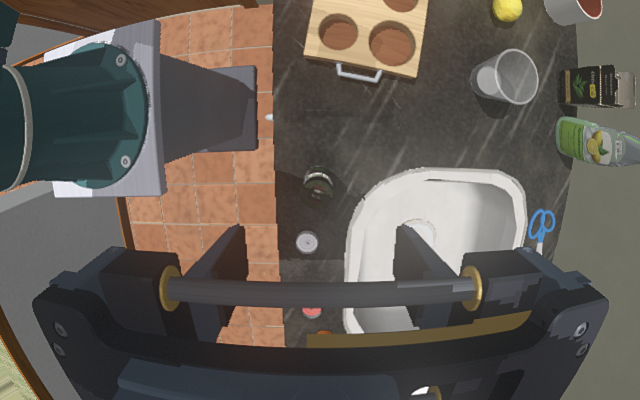

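Wrist view: herb jar cap at about (319,188), white tea light at (307,243), with red (312,311) and orange below it. The caddy's near edge is at the top, with its wells at (338,32) and (392,45).

```bash
python3 - <<'E'
from h import *
P=wcloud('w1'); Q=P.reshape(-1,3)
im=cv2.imread("pics/w1.png"); cv2.imwrite("pics/w1c.png",np.hstack([cv2.resize(im[150:270,270:370],(500,600),interpolation=2)]))
from fit import fit,top
def sl(c,rad,z0,z1):
    m=(Q[:,2]>z0)&(Q[:,2]<z1)&(np.hypot(Q[:,0]-c[0],Q[:,1]-c[1])<rad); return Q[m]
h=sl((432,-138),45,95,115); print('herb top',cv2.minEnclosingCircle(h[:,:2].astype(np.float32)),len(h),np.median(h[:,2]), h[:,:2].mean(0))
h=sl((432,-138),45,15,95); print('herb side',fit(Q,np.array([432,-138]),15,92,20.5))
w=sl((412,-238),40,8,25); print('white',cv2.minEnclosingCircle(w[:,:2].astype(np.float32)),len(w),np.median(w[:,2]),w[:,:2].mean(0))
t=sl((400,-60),40,-20,20); print('table',np.median(t[:,2]))
E
```

```text
side
herb (array([ 431.1, -131.3]), 307, 1.0)
salt (array([410.3, 276. ]), 164, 2.2)
mill (array([464.3, 400.6]), 224, 3.2)
mill head (array([462.6, 397.4]), 76, 3.3)
sugar (array([541.1, 287.2]), 332, 1.7)
timer (array([709.9, 335.2]), 17, 1.0)
white (((413.88299560546875, -239.2097930908203), 23.34771156311035), 107)
red (((417.1443786621094, -377.07086181640625), 22.149702072143555), 111)
herbtop (((431.0670166015625, -140.53976440429688), 16.629335403442383), 53)
sugartop (((537.571044921875, 279.8328857421875), 33.61707305908203), 104)
caddy ((507.6280822753906, 122.92990112304688), (171.3468475341797, 166.66976928710938), 79.40625) 35.48454931969184 [[419.  32.  33.]
 [594. 214.  39.]]
table z -1.878658128588313 [ 380. -440.   -6.] [700. 440.   6.]
wall y [459.685508   463.23465458 467.93993743]
top
herb (None, 0)
salt (array([410.6, 275.1]), 114, 1.4)
mill (array([465.2, 397.3]), 195, 2.4)
mill head (array([460.1, 396.4]), 106, 3.8)
sugar (array([538.5, 286.7]), 241, 1.5)
timer (array([706.2, 340.9]), 70, 2.4)
white (((411.5415344238281, -237.7777862548828), 25.700363159179688
[... 233 characters left out ...]
, 170.4340362548828), 80.1153793334961) 37.39795535905 [[424.  58.  33.]
 [591. 215.  43.]]
table z -0.4099573660058695 [ 380. -440.   -6.] [700. 440.   6.]
wall y [466.49476049 467.46692877 468.60773968]
[array([417.,  35.]), array([580.,   7.]), array([442., 213.]), array([609., 189.])] wells [array([476., 160.]), array([555., 149.]), array([463.,  86.]), array([542.,  72.])]
herb top ((431.23077392578125, -128.64784240722656), 20.702890396118164) 776 105.14272552549386 [ 431.36181322 -127.93278156]
herb side (array([434.6, -92.8]), 283, 3.4)
white ((412.80511474609375, -238.15603637695312), 19.991443634033203) 328 9.718076613454201 [ 412.58158953 -239.32972956]
table -0.029828551899726108
```

View pics/w1c.png

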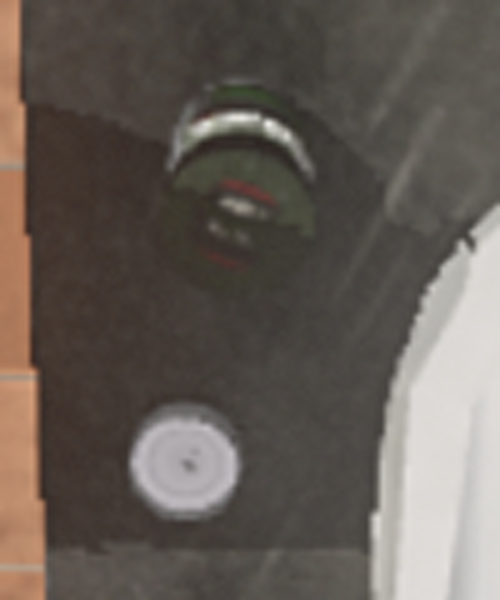

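Scaled: 48 mm is 0.96, 35 mm is 0.7.

```bash
echo '[[[1,-0.42,-0.08,0,0,0,0],[1,0,0,0.96,0,0,0],[1,0,0,0.96,0,0,0],[1,0,0,0.96,0,0,0],[1,0,0,0.96,0,0,0],[1,0,0,0.7,0,0,0],[1,0,0,0.2,0,0,0],[1,0,0,0,0,0,0],[1,0,0,0,0,0,0]]]' | python3 -m crank; python3 go.py 431.2 -129 60 1.571
```

```text
t: 3.75
tcp_pos: [431.8, -130.3, 61.7]
ee_rot: [2.222, 2.219, 0.001]
ft_force: [0.9, -0.9, -0.5]
grip_width: 1.002
finger_force: 0.0
delta tool [ 1.3 -0.6  1.7] n 1 per [ 1.3  -0.62  1.74] psi 1.569 rz -0.002 tilt [ 0.002 -0.001 -1.   ]
```

Scaled: -45 mm is -0.9, -40 mm is -0.8.

```bash
echo '[[[0,0,0,0,0,0,0],[0,0,0,0,0,0,0],[0,0,0,0,0,0,0],[0,0,0,0,0,0,0],[0,0,0,0,0,0,0],[0,0,0,0,0,0,0],[0,0,0,-0.2,0,0,0],[0,0,0,-0.8,0,0,0],[0,0,0,-0.9,0,0,0],[0,0,0,-0.9,0,0,0]]]' | python3 -m crank 25; echo '[[[0,0.6,0,-0.9,0,0,0],[0,0.9,0.06,-0.2,0,0,0],[0,0.9,0.06,0,0,0,0],[0,0.9,0.06,0,0,0,0],[0,0,0,0,0,0,0],[0,0,0,0,0,0,0]]]' | python3 -m crank; python3 -c "
from h import *
wshot('w2')"
```

```text
t: 4.75
tcp_pos: [430.3, -129.2, 202.4]
ee_rot: [-2.221, -2.221, 0.001]
ft_force: [1.4, -0.2, -0.9]
grip_width: 0.436
finger_force: 25.0
t: 5.35
tcp_pos: [439.6, 34.0, 252.3]
ee_rot: [2.219, 2.224, -0.0]
ft_force: [-0.5, -0.9, -1.0]
grip_width: 0.437
finger_force: 25.0
```

View pics/w2.png

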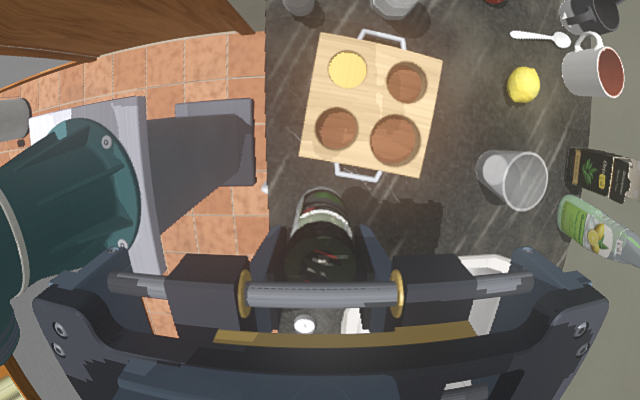

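```bash
cat > cad.py <<'E'
import sys
from h import *
def caddy(name,zs=None):
    P=wcloud(name); z=P[...,2]
    box=(P[...,0]>405)&(P[...,0]<615)&(P[...,1]>15)&(P[...,1]<235)
    zt=np.median(z[box&(z>34)&(z<43)]); m=(box&(abs(z-zt)<2.5)).astype(np.uint8)
    m=cv2.morphologyEx(m,cv2.MORPH_OPEN,np.ones((3,3)))
    cs,h=cv2.findContours(m,cv2.RETR_CCOMP,cv2.CHAIN_APPROX_NONE)
    out=max((i for i in range(len(cs)) if h[0][i][3]<0),key=lambda i:cv2.contourArea(cs[i]))
    xy=lambda c:wray(name,c[:,0,0],c[:,0,1],38.)
    rect=cv2.minAreaRect(xy(cs[out]).astype(np.float32)); print('z',zt,'rect',rect)
    W=[]
    for i,c in enumerate(cs):
        if h[0][i][3]==out and cv2.contourArea(c)>300:
            q=xy(c); e=cv2.fitEllipse(q.astype(np.float32)); W.append(e[0]+(np.mean(e[1]),)); print('hole',np.round(e[0],1),np.round(e[1],1))
    return rect,W
if __name__=='__main__': caddy(sys.argv[1])
E
python3 cad.py w2; python3 -c "
from h import *
q=wray('w2',np.array([347.,406,337,395]),np.array([70.,83,129,140]),38.); print(q.round(1),q.mean(0))
q=wray('w2',np.array([320.,442,420,299]),np.array([33.,59,178,157]),38.); print(q.round(1),q.mean(0))"
```

```text
z 37.943636147347945 rect ((507.34002685546875, 126.96027374267578), (166.8922882080078, 167.1210479736328), 80.17434692382812)
hole [539.6  81.4] [71.5 72.3]
hole [461.   94.7] [57.3 58.9]
hole [553.2 159.5] [57.6 58.8]
hole [474.7 172.6] [49.9 52.3]
[[474.  171.7]
 [551.9 158.5]
 [461.8  94.3]
 [539.   81.7]] [506.68747684 126.55013455]
[[439.4 221.3]
 [603.  196.5]
 [577.6  30.8]
 [412.4  57.3]] [508.11892626 126.48020607]
```

```bash
python3 -c "
from h import *
Q=wcloud('w2').reshape(-1,3); s=r.state()['tcp_pos']; print(s)
q=Q[(Q[:,2]>285)&(Q[:,2]<305)&(abs(Q[:,0]-s[0])<26)&(abs(Q[:,1]-s[1])<30)]; print(len(q),np.median(q[:,2]),q.min(0),q.max(0),q.mean(0),cv2.minEnclosingCircle(q[:,:2].astype(np.float32)))
"; python3 go.py 461 94.5 150 1.571
```

```text
[439.71669354  33.1756233  252.18672728]
3864 291.5778538526719 [413.74183003  22.52161748 285.0286045 ] [465.69552416  54.17212018 304.99614052] [439.89097868  40.50634437 291.98027252] ((439.8009948730469, 42.01025390625), 27.762916564941406)
delta tool [ 61.3  21.3 102.2] n 3 per [20.44  7.12 34.06] psi 1.572 rz 0.001 tilt [-0. -0. -1.]
```

Scaled: 45 mm is 0.9, 37 mm is 0.74.

```bash
echo '[[[0,0.6,0.2,0,0,0,0],[0,0.62,0.22,0.4,0,0,0],[0,0,0,0.9,0,0,0],[0,0,0,0.74,0,0,0],[0,0,0,0,0,0,0],[0,0,0,0,0,0,0]]]' | python3 -m crank; python3 go.py 461 94.5 72 1.571
```

```text
t: 6.0
tcp_pos: [461.1, 93.3, 150.6]
ee_rot: [-2.223, -2.219, 0.001]
ft_force: [-0.8, -0.4, -0.7]
grip_width: 0.44
finger_force: 25.0
delta tool [ 1.2 -0.  78.6] n 2 per [ 6.200e-01 -1.000e-02  3.929e+01] psi 1.569 rz -0.002 tilt [-0.001 -0.    -1.   ]
```

Scaled: 35 mm is 0.7, 30 mm is 0.6.

```bash
echo '[[[0,0.02,0,0.7,0,0,0],[0,0,0,0.6,0,0,0],[0,0,0,0.14,0,0,0],[0,0,0,0.08,0,0,0],[0,0,0,0.04,0,0,0],[0,0,0,0,0,0,0]]]' | python3 -m crank; python3 go.py 461 94.5 72 1.571
```

```text
t: 6.6
tcp_pos: [463.5, 95.5, 75.4]
ee_rot: [2.22, 2.219, 0.005]
ft_force: [-4.6, -0.3, 19.8]
grip_width: 0.443
finger_force: 25.1
delta tool [-1.  -2.5  3.4] n 1 per [-0.96 -2.51  3.36] psi 1.57 rz -0.001 tilt [ 0.004  0.001 -1.   ]
```

Scaled: -45 mm is -0.9, -40 mm is -0.8.

```bash
echo '[[[0,0,0,-0.04,0,0,0],[0.62,0,0,0,0,0,0],[0.62,0,0,0,0,0,0],[0.62,0,0,0,0,0,0],[0.62,0,0,-0.2,0,0,0],[0.62,0,0,-0.9,0,0,0],[0.62,0,0,-0.9,0,0,0],[0.62,-0.6,0,-0.8,0,0,0],[0.62,-0.9,0,-0.4,0,0,0],[1,-0.9,-0.2,0,0,0,0]]]' | python3 -m crank; echo '[[[1,-0.9,-0.2,0,0,0,0],[1,0,0,0,0,0,0],[1,0,0,0,0,0,0]]]' | python3 -m crank;  python3 -c "
from h import *
wshot('w3')
Q=wcloud('w3').reshape(-1,3)
q=Q[(Q[:,2]>100)&(Q[:,2]<130)&(abs(Q[:,0]-461)<40)&(abs(Q[:,1]-94.5)<40)]; z=np.median(q[:,2]);q=q[abs(q[:,2]-z)<3]
print(len(q),z,np.linalg.lstsq(np.c_[q[:,:2]-[461,94.5],np.ones(len(q))],q[:,2],rcond=None)[0],cv2.minEnclosingCircle(q[:,:2].astype(np.float32)))
"; python3 go.py 412.8 -238.5 150 1.571
```

```text
t: 7.6
tcp_pos: [452.9, -26.0, 238.1]
ee_rot: [2.216, 2.22, 0.006]
ft_force: [1.0, 0.0, -1.5]
grip_width: 0.679
finger_force: 0.0
t: 7.9
tcp_pos: [440.7, -70.4, 234.5]
ee_rot: [2.224, 2.218, 0.001]
ft_force: [0.4, 0.2, -0.3]
grip_width: 0.936
finger_force: 0.0
1189 115.25648383127054 [-2.33132715e-03  6.54484456e-03  1.15340443e+02] ((462.06298828125, 94.8419418334961), 20.328758239746094)
delta tool [-168.9  -28.    84.3] n 4 per [-42.23  -7.    21.07] psi 1.57 rz -0.001 tilt [ 0.  0. -1.]
```

Herb jar is seated: top at 115 mm, level, and within 1 mm of the well centre. Tea light next.

Scaled: 45 mm is 0.9, -42.5 mm is -0.85.

```bash
echo '[[[1,-0.84,-0.14,0.4,0,0,0],[1,-0.84,-0.14,0.4,0,0,0],[1,-0.84,-0.14,0.4,0,0,0],[1,-0.85,-0.14,0.4,0,0,0],[1,0,0,0.9,0,0,0],[1,0,0,0.9,0,0,0],[1,0,0,0.4,0,0,0],[1,0,0,0,0,0,0],[1,0,0,0,0,0,0]]]' | python3 -m crank; python3 go.py 412.8 -238.5 18 1.571
```

```text
t: 8.85
tcp_pos: [413.7, -237.5, 44.4]
ee_rot: [-2.219, -2.223, 0.0]
ft_force: [-0.2, -0.2, 0.4]
grip_width: 1.0
finger_force: 0.0
delta tool [-1.  -0.9 26.4] n 1 per [-0.99 -0.88 26.41] psi 1.572 rz 0.001 tilt [-0.  0. -1.]
```

Scaled: 20 mm is 0.4, 6.5 mm is 0.13.

```bash
echo '[[[1,-0.02,-0.02,0.4,0,0,0],[1,0,0,0.13,0,0,0],[1,0,0,0,0,0,0],[0,0,0,0,0,0,0],[0,0,0,0,0,0,0],[0,0,0,0,0,0,0],[0,0,0,0,0,0,0],[0,0,0,0,0,0,0],[0,0,0,0,0,0,0],[0,0,0,0,0,0,0]]]' | python3 -m crank 10; echo '[[[0,0,0,-0.2,0,0,0],[0,0,0,-0.8,0,0,0],[0,0,0,-0.9,0,0,0],[0,0,0,-0.9,0,0,0],[0,0,0,-0.9,0,0,0],[0,0,0,0,0,0,0]]]' | python3 -m crank;python3 go.py 474.6 173.2 200 1.571
```

```text
t: 9.85
tcp_pos: [411.9, -239.2, 17.4]
ee_rot: [-2.221, -2.221, 0.0]
ft_force: [-0.7, 0.2, 0.4]
grip_width: 0.422
finger_force: 0.0
t: 10.45
tcp_pos: [414.5, -240.8, 208.9]
ee_rot: [2.215, 2.215, 0.003]
ft_force: [-0.1, -0.7, -1.0]
grip_width: 0.006
finger_force: 0.0
delta tool [414.1  60.1   7.3] n 9 per [46.01  6.67  0.81] psi 1.571 rz -0.0 tilt [ 0.008 -0.005 -1.   ]
```

Scaled: 45 mm is 0.9, 20 mm is 0.4.

```bash
echo '[[[1,0.9,0,0,0,0,0],[1,0.9,0,0.4,0,0,0],[1,0.2,0,0,0,0,0],[1,0,0,0,0,0,0],[1,0,0,0,0,0,0],[1,0,0,0,0,0,0],[1,0,0,0,0,0,0]]]' | python3 -m crank; cat > tea.py <<'E'
import sys
from h import *
n=sys.argv[1]; im,_=wshot(n); P=wcloud(n)
m=(P[...,2]>6)&(P[...,2]<22)&(np.hypot(P[...,0]-412,P[...,1]+240)<60); q=P[m]
print(len(q),np.median(q[:,2]),cv2.minEnclosingCircle(q[:,:2].astype(np.float32)),q.min(0),q.max(0))
v,u=np.nonzero(m); print(u.min(),u.max(),v.min(),v.max())
a,b=int(v.mean()),int(u.mean()); cv2.imwrite(f"pics/{n}c.png",cv2.resize(im[max(a-60,0):a+60,max(b-80,0):b+80],(640,480),interpolation=2))
E
python3 tea.py w4
```

```text
t: 11.15
tcp_pos: [412.2, -140.1, 182.7]
ee_rot: [2.222, 2.22, 0.0]
ft_force: [0.6, -0.7, 0.2]
grip_width: 0.587
finger_force: 0.0
673 9.292621456374377 ((413.0517578125, -238.05145263671875), 19.794336318969727) [ 394.29696967 -257.19830359    6.16935312] [ 430.90458208 -218.65909053   17.3089199 ]
306 334 241 269
```

View pics/w4c.png

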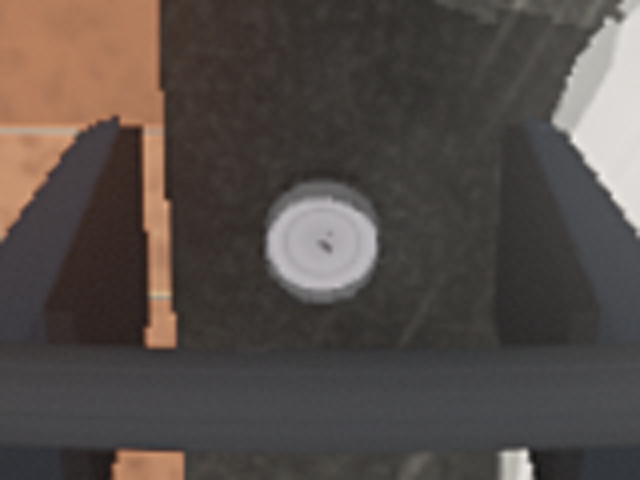

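The tea light is undisturbed at (413, -238.3). The fingers simply had not closed in time, so I'll try again with the jaws pre-set narrower and more closing time.

Scaled: -45 mm is -0.9, 40 mm is 0.8.

```bash
echo '[[[0.65,-0.9,0.02,0.9,0,0,0],[0.65,-0.9,0,0.9,0,0,0],[0.65,-0.17,0,0.8,0,0,0],[0.65,0,0,0.4,0,0,0],[0.65,0,0,0.24,0,0,0],[0.65,0,0,0.06,0,0,0],[0.65,0,0,0,0,0,0]]]' | python3 -m crank 15;python3 go.py 413 -238.3 17 1.571
```

```text
t: 11.9
tcp_pos: [413.1, -218.6, 37.1]
ee_rot: [2.221, 2.221, 0.0]
ft_force: [0.5, -0.1, 0.1]
grip_width: 0.651
finger_force: 0.0
delta tool [-19.7  -0.1  20.1] n 1 per [-19.73  -0.06  20.15] psi 1.571 rz -0.0 tilt [ 0. -0. -1.]
```

Scaled: 0.5 mm is 0.01.

```bash
echo '[[[0,0,0,0.01,0,0,0],[0,0,0,0,0,0,0],[0,0,0,0,0,0,0],[0,0,0,0,0,0,0],[0,0,0,0,0,0,0],[0,0,0,0,0,0,0],[0,0,0,0,0,0,0],[0,0,0,0,0,0,0]]]' | python3 -m crank 15
```

```text
t: 12.7
tcp_pos: [412.7, -218.4, 36.2]
ee_rot: [-2.221, -2.221, 0.0]
ft_force: [-0.6, 0.0, -0.5]
grip_width: 0.004
finger_force: 0.0
```

Two diagonal rows exceeded 50 mm and were clipped, so the jaws closed in free air above the light. I'll reopen and correct.

Scaled: -10 mm is -0.2.

```bash
echo '[[[0.65,-0.2,0,0,0,0,0],[0.65,-0.2,0,0,0,0,0],[0.65,0,0,0,0,0,0],[0.65,0,0,0,0,0,0],[0.65,0,0,0,0,0,0],[0.65,0,0,0,0,0,0],[0.65,0,0,0,0,0,0],[0.65,0,0,0,0,0,0],[0.65,0,0,0,0,0,0]]]' | python3 -m crank 15;python3 go.py 413 -238.3 17 1.571
```

```text
t: 13.6
tcp_pos: [412.8, -238.4, 36.3]
ee_rot: [2.221, 2.222, 0.0]
ft_force: [-0.6, -0.7, 0.8]
grip_width: 0.649
finger_force: 0.0
delta tool [ 0.1  0.2 19.3] n 1 per [ 0.06  0.24 19.27] psi 1.571 rz -0.0 tilt [ 0. -0. -1.]
```

```bash
echo '[[[0.65,0,0,0.26,0,0,0],[0.65,0,0,0.13,0,0,0],[0.65,0,0,0,0,0,0],[0,0,0,0,0,0,0],[0,0,0,0,0,0,0],[0,0,0,0,0,0,0],[0,0,0,0,0,0,0],[0,0,0,0,0,0,0],[0,0,0,0,0,0,0]]]' | python3 -m crank 15
```

```text
t: 14.5
tcp_pos: [412.8, -238.5, 16.8]
ee_rot: [2.221, 2.221, 0.0]
ft_force: [0.4, -1.3, 0.2]
grip_width: 0.159
finger_force: 0.0
```

```bash
python3 -c "
from h import *
im,_=wshot('w5'); cv2.imwrite('pics/w5c.png',cv2.resize(im[180:400,160:480],(800,550),interpolation=2))"
```

```text
(no output)
```

View pics/w5c.png

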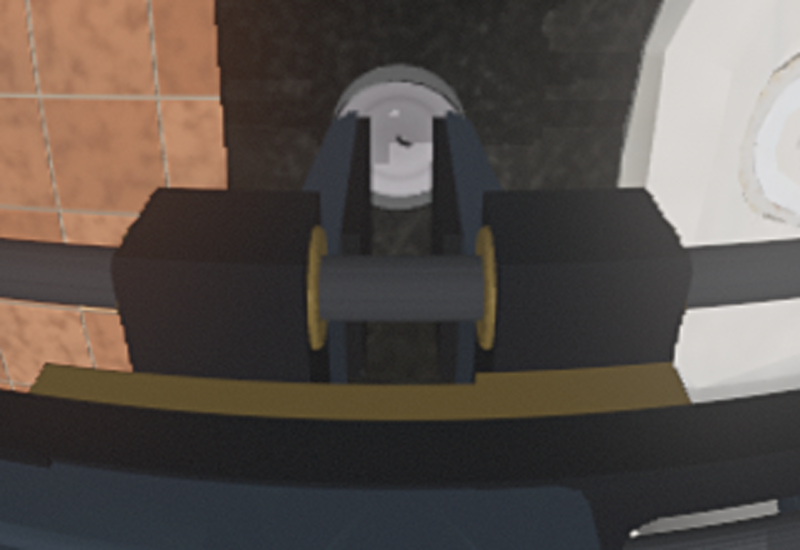

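```bash
python3 - <<'E'
from h import *
P=wcloud('w5')
for (u,v) in((355,112),(357,118),(362,130),(355,160),(345,230),(400,135),(400,90),(400,200),(395,75),(440,130),(448,118)):
    print((u,v),P[int(180+v/2.5),int(160+u/2.5)].round(1))
m=(np.hypot(P[...,0]-413,P[...,1]+238)<45)&(P[...,2]>3)&(P[...,2]<60)
for z in range(4,60,4):
    q=P[m&(abs(P[...,2]-z)<2)]; print(z,len(q),q.min(0).round(),q.max(0).round()) if len(q) else 0
E
```

```text
(355, 112) [ 402.7 -220.8   34.8]
(357, 118) [ 402.7 -222.5   35.4]
(362, 130) [ 404.3 -222.3   43.6]
(355, 160) [ 404.1 -222.    60.6]
(345, 230) [ 403.8 -223.1   87.7]
(400, 135) [ 413.3 -238.4    7.7]
(400, 90) [ 413.3 -224.4   10.2]
(400, 200) [ 413.3 -256.5   11.7]
(395, 75) [ 412.  -220.3    9.8]
(440, 130) [ 422.3 -222.3   43.5]
(448, 118) [ 424.3 -221.2   38.5]
4 57 [ 396. -233.    3.] [ 431. -220.    6.]
8 1140 [ 396. -258.    6.] [ 430. -219.   10.]
12 318 [ 395. -257.   10.] [ 429. -219.   14.]
16 119 [ 396. -258.   14.] [ 429. -219.   17.]
32 5 [ 403. -224.   34.] [ 423. -221.   34.]
36 61 [ 399. -223.   34.] [ 428. -221.   38.]
40 64 [ 398. -223.   38.] [ 429. -220.   42.]
44 126 [ 398. -236.   42.] [ 430. -220.   46.]
48 176 [ 396. -246.   46.] [ 430. -220.   50.]
52 119 [ 397. -250.   50.] [ 430. -220.   54.]
56 126 [ 396. -223.   54.] [ 431. -220.   58.]
```

```bash
python3 - <<'E'
from h import *
for n,tcp in(('w1',(435,-107.8,297.3)),('w2',(439.6,33.5,252.3)),('w4',(412.2,-140,182.7)),('w5',(412.8,-238.5,16.8))):
    L=(wcloud(n)-tcp); 
    m=(abs(L[...,0])<62)&(abs(L[...,1])<22)&(L[...,2]>-40)&(L[...,2]<60)&((abs(L[...,0])>22) if n!='w5' else True)
    if n=='w5': m&=L[...,2]>5
    q=L[m]; print(n,len(q),'lowest',np.sort(q[:,2])[:40:8].round(1),'hist',np.histogram(q[:,2],np.arange(-40,61,10))[0], 'x inner',np.abs(q[:,0]).min().round(1))
E
```

```text
w1 2859 lowest [16.3 17.3 17.5 17.6 17.8] hist [  0   0   0   0   0 148 624 652 695 740] x inner 44.4
w2 1034 lowest [16.3 17.4 18.5 19.8 20.4] hist [  0   0   0   0   0  29 152 206 278 369] x inner 22.0
w4 2291 lowest [16.4 17.2 17.6 18.  18.4] hist [  0   0   0   0   0 104 462 518 568 639] x inner 25.8
w5 1516 lowest [16.7 17.7 17.8 18.  18.6] hist [  0   0   0   0   0  48 245 353 417 453] x inner 6.2
```

The wrist depth shows the fingertips about 17 mm *behind* the reported TCP, not 11 mm ahead. That is consistent across four pictures, and it explains why the jaws closed above the light. I'll use tip z ≈ TCP + 17.

The manual's scale: shifts go in shares of 50 mm and turns go in shares of pi/2 rad. Converting my numbers, 10 mm is 0.2, 5 mm is 0.1.

```bash
echo '[[[0.65,0,0,0,0,0,0],[0.65,0,0,0,0,0,0],[0.65,0,0,0,0,0,0],[0.65,0,0,0,0,0,0],[0.65,0,0,0,0,0,0],[0.65,0,0,0,0,0,0],[0.65,0,0,0.2,0,0,0],[0.65,0,0,0.1,0,0,0],[0.65,0,0,0,0,0,0]]]' | python3 -m crank 15; echo '[[[0.65,0,0,0.14,0,0,0],[0.65,0,0,0.08,0,0,0],[0.65,0,0,0,0,0,0]]]' | python3 -m crank
```

```text
t: 15.45
tcp_pos: [412.1, -238.0, 0.7]
ee_rot: [-2.22, -2.22, 0.001]
ft_force: [0.5, 0.3, -0.5]
grip_width: 0.65
finger_force: 0.0
t: 15.75
tcp_pos: [412.4, -238.2, -9.9]
ee_rot: [-2.221, -2.221, 0.0]
ft_force: [0.1, 0.1, -0.1]
grip_width: 0.653
finger_force: 0.0
```

```bash
echo '[[[0,0,0,0,0,0,0],[0,0,0,0,0,0,0],[0,0,0,0,0,0,0],[0,0,0,0,0,0,0],[0,0,0,0,0,0,0],[0,0,0,0,0,0,0]]]' | python3 -m crank 15
```

```text
t: 16.35
tcp_pos: [412.8, -238.5, -9.1]
ee_rot: [2.221, 2.221, 0.0]
ft_force: [0.6, -0.5, 2.5]
grip_width: 0.402
finger_force: 15.0
```

Scaled: -48 mm is -0.96, 45 mm is 0.9.

```bash
echo '[[[0,0,0,-0.2,0,0,0],[0,0,0,-0.8,0,0,0],[0,0,0,-0.96,0,0,0],[0,0,0,-0.96,0,0,0],[0,0.6,0.08,-0.68,0,0,0],[0,0.9,0.14,0,0,0,0],[0,0.9,0.14,0,0,0,0],[0,0.9,0.14,0,0,0,0],[0,0.9,0.14,0,0,0,0],[0,0.9,0.14,0,0,0,0]]]' | python3 -m crank; python3 go.py 474.6 173.2 170 1.571
```

```text
t: 17.35
tcp_pos: [451.6, 18.4, 171.6]
ee_rot: [2.221, 2.221, 0.001]
ft_force: [0.3, -0.9, -0.1]
grip_width: 0.403
finger_force: 15.0
delta tool [154.8  23.    1.6] n 4 per [38.7   5.76  0.4 ] psi 1.571 rz -0.0 tilt [ 0.001 -0.    -1.   ]
```

Scaled: 40 mm is 0.8, 38.7 mm is 0.774.

```bash
echo '[[[0,0.774,0.114,0,0,0,0],[0,0.774,0.114,0,0,0,0],[0,0.774,0.114,0,0,0,0],[0,0.774,0.114,0,0,0,0],[0,0,0,0.8,0,0,0],[0,0,0,0.8,0,0,0],[0,0,0,0.7,0,0,0],[0,0,0,0.3,0,0,0],[0,0,0,0,0,0,0],[0,0,0,0,0,0,0]]]' | python3 -m crank; python3 go.py 474.6 173.2 23 1.571
```

```text
t: 18.35
tcp_pos: [474.8, 171.4, 41.5]
ee_rot: [2.221, 2.221, 0.0]
ft_force: [-0.1, 0.2, 0.6]
grip_width: 0.399
finger_force: 15.0
delta tool [ 1.8 -0.2 18.5] n 1 per [ 1.75 -0.21 18.55] psi 1.571 rz -0.0 tilt [ 0.  0. -1.]
```

```bash
echo '[[[0,0.036,0,0.16,0,0,0],[0,0,0,0.1,0,0,0],[0,0,0,0.06,0,0,0],[0,0,0,0.03,0,0,0],[0,0,0,0,0,0,0]]]' | python3 -m crank; python3 go.py 474.6 173.2 23 1.571
```

```text
t: 18.85
tcp_pos: [474.5, 173.2, 23.1]
ee_rot: [-2.221, -2.221, 0.0]
ft_force: [-0.2, -0.5, -0.3]
grip_width: 0.399
finger_force: 15.0
delta tool [0.  0.1 0.1] n 1 per [0.05 0.12 0.13] psi 1.571 rz -0.0 tilt [-0. -0. -1.]
```

Scaled: -48 mm is -0.96, -40 mm is -0.8.

```bash
echo '[[[0,0,0,0.02,0,0,0],[0,0,0,0,0,0,0],[0.55,0,0,0,0,0,0],[0.55,0,0,0,0,0,0],[0.55,0,0,0,0,0,0],[0.55,0,0,-0.2,0,0,0],[0.55,0,0,-0.8,0,0,0],[0.55,0,0,-0.96,0,0,0],[0.8,0,0,-0.96,0,0,0],[0.8,0,0,-0.7,0,0,0]]]' | python3 -m crank; echo '[[[0.8,-0.9,0,0,0,0,0],[0.8,0,0,0,0,0,0],[0.8,0,0,0,0,0,0]]]' | python3 -m crank; python3 - <<'E'
from h import *
im,_=wshot('w6'); cv2.imwrite('pics/w6c.png',cv2.resize(im[0:220,180:500],(800,550),interpolation=2))
P=wcloud('w6')
q=P[(P[...,2]>40.5)&(P[...,2]<52)&(np.hypot(P[...,0]-474.6,P[...,1]-173.2)<28)]
print(len(q),np.percentile(q[:,2],[5,50,95]),cv2.minEnclosingCircle(q[:,:2].astype(np.float32)))
Q=P.reshape(-1,3)
for k,c,a,b,rd in(("salt",(410,275),80,98,17),("sugar",(539,285),104,116,32),("mill",(463,397),95,122,25),("knob",(463,397),124,136,6)):
    q=Q[(Q[:,2]>a)&(Q[:,2]<b)&(np.hypot(Q[:,0]-c[0],Q[:,1]-c[1])<rd+15)]
    if len(q): print(k,len(q),cv2.minEnclosingCircle(q[:,:2].astype(np.float32)),q[:,2].max())
from scipy.optimize import least_squares
E
python3 cad.py w6; python3 go.py 410.5 275.5 150 1.571
```

```text
t: 19.85
tcp_pos: [475.0, 173.3, 207.0]
ee_rot: [2.221, 2.22, 0.004]
ft_force: [-0.1, -0.3, 0.1]
grip_width: 0.692
finger_force: 0.0
t: 20.15
tcp_pos: [474.5, 127.7, 203.9]
ee_rot: [2.223, 2.219, 0.001]
ft_force: [-1.0, 0.9, -0.5]
grip_width: 0.799
finger_force: 0.0
613 [40.65098206 41.73902429 47.22337954] ((475.3269958496094, 173.40652465820312), 19.395565032958984)
salt 737 ((409.34686279296875, 274.0766296386719), 16.957611083984375) 90.57000227123689
sugar 3306 ((540.1309814453125, 287.80255126953125), 32.057472229003906) 113.63338430400864
z 37.962346274211086 rect ((507.28668212890625, 126.96810913085938), (167.19955444335938, 167.02931213378906), 80.28617095947266)
hole [553.2 159.9] [57.2 57.7]
hole [475.  173.4] [50.7 51.1]
delta tool [147.3 -64.   53.5] n 4 per [ 36.82 -16.01  13.39] psi 1.57 rz -0.001 tilt [ 0.  0. -1.]
```

View pics/w6c.png

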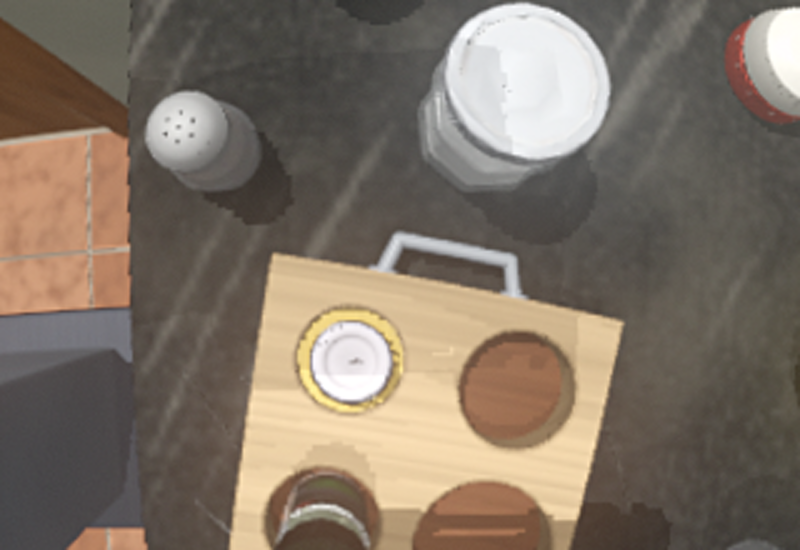

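Tea light seated: centre within 1 mm and rim at 47 mm. Salt shaker next, at (410, 274.5) with TCP z = 25.

Scaled: 45 mm is 0.9, 36.7 mm is 0.734.

```bash
echo '[[[0.8,0.734,-0.322,0,0,0,0],[0.8,0.734,-0.322,0,0,0,0],[0.8,0.734,-0.322,0,0,0,0],[0.8,0.734,-0.322,0,0,0,0],[0.8,0,0,0.9,0,0,0],[0.8,0,0,0.9,0,0,0],[0.8,0,0,0,0,0,0],[0.8,0,0,0,0,0,0]]]' | python3 -m crank 25; python3 go.py 410 274.5 25 1.571
```

```text
t: 21.0
tcp_pos: [409.7, 275.3, 113.5]
ee_rot: [-2.22, -2.222, 0.003]
ft_force: [-0.2, 0.4, 0.8]
grip_width: 0.8
finger_force: 0.0
delta tool [-0.7  0.4 88.5] n 2 per [-0.33  0.21 44.24] psi 1.571 rz 0.0 tilt [-0.002 -0.001 -1.   ]
```

Scaled: 45 mm is 0.9, 35 mm is 0.7.

```bash
echo '[[[0.8,-0.014,0,0.9,0,0,0],[0.8,0,0,0.7,0,0,0],[0.8,0,0,0.17,0,0,0],[0.8,0,0,0,0,0,0],[0,0,0,0,0,0,0],[0,0,0,0,0,0,0],[0,0,0,0,0,0,0],[0,0,0,0,0,0,0],[0,0,0,0,0,0,0],[0,0,0,0,0,0,0]]]' | python3 -m crank 25; echo '[[[0,0,0,0,0,0,0],[0,0,0,0,0,0,0]]]' | python3 -m crank
```

```text
t: 22.0
tcp_pos: [410.3, 274.5, 25.1]
ee_rot: [2.221, 2.221, 0.001]
ft_force: [-1.2, 1.2, 6.4]
grip_width: 0.404
finger_force: 25.1
t: 22.2
tcp_pos: [410.3, 274.5, 25.0]
ee_rot: [-2.221, -2.221, -0.001]
ft_force: [-1.3, 0.3, 7.6]
grip_width: 0.411
finger_force: 25.2
```

```bash
python3 -c "
from h import *
im,_=wshot('w7'); cv2.imwrite('pics/w7c.png',cv2.resize(im[120:400,140:500],(720,560),interpolation=2))
P=wcloud('w7')
for z in range(6,110,6):
    q=P[(abs(P[...,2]-z)<3)&(abs(P[...,0]-410)<45)&(abs(P[...,1]-274.5)<45)]
    if len(q): print(z,len(q),q.min(0).round(),q.max(0).round())
"
```

```text
6 60 [396. 288.   3.] [428. 296.   9.]
12 84 [396. 288.   9.] [428. 297.  15.]
18 90 [394. 287.  15.] [429. 297.  21.]
24 96 [393. 284.  21.] [431. 298.  27.]
30 207 [391. 284.  27.] [431. 298.  33.]
36 317 [392. 283.  33.] [430. 297.  39.]
42 395 [386. 282.  39.] [435. 296.  45.]
48 529 [383. 266.  45.] [438. 296.  51.]
54 591 [383. 266.  51.] [439. 294.  57.]
60 659 [383. 264.  57.] [439. 293.  63.]
66 493 [382. 267.  63.] [439. 293.  69.]
72 592 [381. 271.  69.] [440. 293.  75.]
78 955 [382. 274.  75.] [441. 293.  81.]
84 1273 [380. 259.  81.] [441. 293.  87.]
90 750 [380. 258.  87.] [441. 293.  93.]
96 845 [382. 256.  93.] [440. 293.  99.]
102 375 [383. 258.  99.] [439. 293. 105.]
108 199 [385. 263. 105.] [437. 293. 111.]
```

View pics/w7c.png

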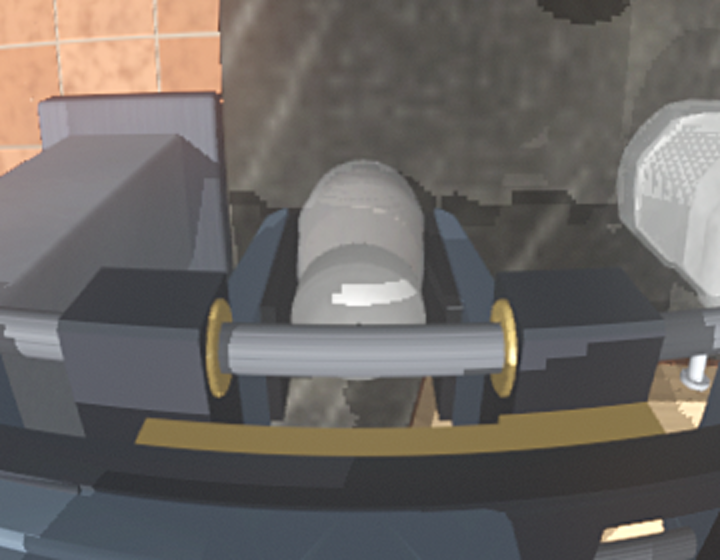

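Scaled: -45 mm is -0.9, -40 mm is -0.8.

```bash
echo '[[[0,0,0,-0.1,0,0,0],[0,0,0,-0.3,0,0,0],[0,0,0,-0.6,0,0,0],[0,0,0,-0.9,0,0,0],[0,0,0,-0.8,0,0,0],[0,0,0,0,0,0,0],[0,0,0,0,0,0,0]]]' | python3 -m crank; python3 -c "
from h import *
im,_=wshot('w8'); P=wcloud('w8'); s=r.state()['tcp_pos']; print(s); P=P-s
for z in range(-40,90,8):
    q=P[(abs(P[...,2]-z)<4)&(abs(P[...,0])<18)&(abs(P[...,1])<45)]
    if len(q): print(z,len(q),q.min(0).round(),q.max(0).round())
"
```

```text
t: 22.95
tcp_pos: [410.4, 274.4, 160.4]
ee_rot: [2.221, 2.221, 0.003]
ft_force: [-1.0, -0.8, -1.7]
grip_width: 0.405
finger_force: 24.6
[409.70827934 273.99879961 159.24028548]
-24 5 [ -1.  19. -21.] [ 12.  21. -20.]
-16 92 [-14.  14. -20.] [ 17.  22. -12.]
-8 121 [-15.  14. -12.] [18. 23. -4.]
0 134 [-18.  11.  -4.] [18. 24.  4.]
8 297 [-18.  11.   4.] [18. 24. 12.]
16 431 [-18.   7.  12.] [18. 23. 20.]
24 490 [-18.  -3.  20.] [18. 22. 28.]
32 566 [-18.  -3.  28.] [18. 20. 36.]
40 442 [-18.  -2.  36.] [18. 18. 44.]
48 441 [-18.  -3.  44.] [17. 18. 52.]
56 1055 [-18. -16.  52.] [17. 18. 60.]
64 893 [-18. -16.  60.] [14. 17. 68.]
72 113 [-18. -16.  68.] [-17.  17.  76.]
```

Scaled: 40 mm is 0.8, 35.8 mm is 0.716.

```bash
echo '[[[0,-0.574,0.716,0,0,0,0],[0,-0.574,0.716,0,0,0,0],[0,-0.574,0.716,0,0,0,0],[0,-0.574,0.716,0,0,0,0],[0,0,0,0,0,0,0],[0,0,0,0.8,0,0,0],[0,0,0,0.4,0,0,0],[0,0,0,0,0,0,0],[0,0,0,0,0,0,0]]]' | python3 -m crank; python3 go.py 553.3 159.5 36 1.571
```

```text
t: 23.9
tcp_pos: [552.6, 159.5, 99.0]
ee_rot: [-2.22, -2.221, 0.003]
ft_force: [0.9, 0.7, 0.2]
grip_width: 0.404
finger_force: 24.6
delta tool [ 0.   0.9 63. ] n 2 per [1.00e-02 4.40e-01 3.15e+01] psi 1.571 rz 0.0 tilt [-0.002 -0.001 -1.   ]
```

Scaled: 25 mm is 0.5, 20 mm is 0.4.

```bash
echo '[[[0,0,0.01,0.5,0,0,0],[0,0,0,0.4,0,0,0],[0,0,0,0.2,0,0,0],[0,0,0,0.1,0,0,0],[0,0,0,0.04,0,0,0],[0,0,0,0,0,0,0]]]' | python3 -m crank; python3 go.py 553.3 159.5 36 1.571
```

```text
t: 24.5
tcp_pos: [554.3, 159.6, 38.4]
ee_rot: [2.221, 2.221, 0.001]
ft_force: [-0.6, -0.1, -1.0]
grip_width: 0.401
finger_force: 24.6
delta tool [-0.1 -1.   2.4] n 1 per [-0.14 -0.97  2.39] psi 1.571 rz -0.0 tilt [ 0.001  0.    -1.   ]
```

Scaled: -45 mm is -0.9, -40 mm is -0.8.

```bash
echo '[[[0,0,0,0.03,0,0,0],[0,0,0,0.02,0,0,0],[0,0,0,0,0,0,0],[0.65,0,0,0,0,0,0],[0.65,0,0,0,0,0,0],[0.65,0,0,0,0,0,0],[0.65,0,0,0,0,0,0],[0.65,0,0,-0.2,0,0,0],[0.65,0,0,-0.8,0,0,0],[0.65,0,0,-0.9,0,0,0]]]' | python3 -m crank; echo '[[[0.65,0,0,-0.9,0,0,0],[0.65,0,0,-0.96,0,0,0],[0.65,-0.8,0,0,0,0,0],[1,0,0,0,0,0,0],[1,0,0,0,0,0,0]]]' | python3 -m crank;  python3 - <<'E'
from h import *
im,_=wshot('w9'); cv2.imwrite('pics/w9c.png',cv2.resize(im[0:220,180:500],(800,550),interpolation=2))
P=wcloud('w9'); Q=P.reshape(-1,3)
for z in(97,90,80,70,60,50):
    q=Q[(abs(Q[:,2]-z)<4)&(np.hypot(Q[:,0]-553.3,Q[:,1]-159.5)<32)]; print(z,len(q),q.min(0).round(1),q.max(0).round(1)) if len(q) else 0
for k,c,a,b,rd in(("sugar",(539,287),104,116,32),("mill",(463,397),95,123,25),("knob",(463,397),124,136,6)):
    q=Q[(Q[:,2]>a)&(Q[:,2]<b)&(np.hypot(Q[:,0]-c[0],Q[:,1]-c[1])<rd+15)]
    if len(q): print(k,len(q),cv2.minEnclosingCircle(q[:,:2].astype(np.float32)),q[:,2].max())
E
python3 go.py 463 397 180 4.45
```

```text
t: 25.5
tcp_pos: [552.8, 159.2, 130.9]
ee_rot: [-2.221, -2.22, 0.003]
ft_force: [0.5, -0.2, 0.5]
grip_width: 0.649
finger_force: 0.0
t: 26.0
tcp_pos: [553.8, 119.1, 223.9]
ee_rot: [2.223, 2.22, 0.001]
ft_force: [0.1, -0.6, -0.2]
grip_width: 0.794
finger_force: 0.0
97 603 [537.8 145.1  93. ] [566.7 173.4 100.9]
90 258 [536.4 142.9  86.1] [569.  176.2  94. ]
80 12 [540.4 170.1  78.7] [565.1 175.8  83.9]
70 56 [537.6 161.5  66.1] [570.  176.9  73.2]
60 76 [536.  154.1  56.1] [571.6 178.5  63.9]
50 94 [534.3 149.4  46.2] [574.5 181.4  54. ]
sugar 3004 ((540.2127685546875, 287.59210205078125), 31.934362411499023) 113.00745784075377
delta tool [277.4 -90.8  43.4] n 6 per [ 46.23 -15.13   7.23] psi 1.57 rz -2.88 tilt [-0.  0. -1.]
```

View pics/w9c.png

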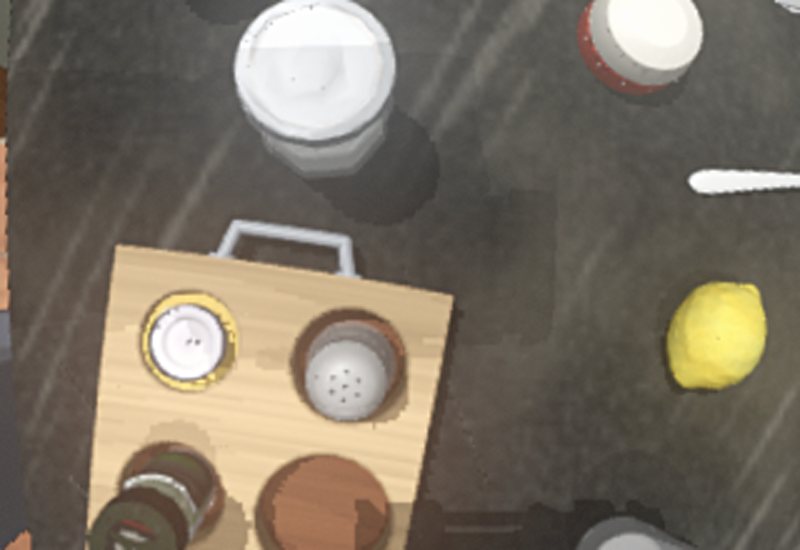

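Salt is seated: top at 100 mm, centred, upright. For the mill, the wall is at y ≈ 467, so I turn the camera side away from it (ψ → 4.45).

Scaled: -20 mm is -0.4, -0.144 rad is -0.0917.

```bash
A='placeholder'; echo '[[[1,0,0,-0.4,0,0,-0.0917],[1,0,0,0,0,0,-0.0917],[1,0,0,0,0,0,-0.0917],[1,0,0,0,0,0,-0.0917],[1,0,0,0,0,0,-0.0917],[1,0,0,0,0,0,-0.0917],[1,0,0,0,0,0,-0.0917],[1,0,0,0,0,0,-0.0917],[1,0,0,0,0,0,-0.0917],[1,0,0,0,0,0,-0.0917]]]' | python3 -m crank 25;  echo '[[[1,0,0,0,0,0,-0.0917],[1,0,0,0,0,0,-0.0917],[1,0,0,0,0,0,-0.0917],[1,0,0,0,0,0,-0.0917],[1,0,0,0,0,0,-0.0917],[1,0,0,0,0,0,-0.0917],[1,0,0,0,0,0,-0.0917],[1,0,0,0,0,0,-0.0917],[1,0,0,0,0,0,-0.0917],[1,0,0,0,0,0,-0.0917]]]' | python3 -m crank; python3 -c "
from h import *
print(r.state()['joints'].round(2))"; python3 go.py 480 290 250 4.45
```

```text
t: 27.05
tcp_pos: [553.5, 120.3, 242.7]
ee_rot: [-0.195, -3.134, 0.0]
ft_force: [0.1, 0.1, -0.3]
grip_width: 1.002
finger_force: 0.0
t: 28.05
tcp_pos: [553.5, 120.2, 242.6]
ee_rot: [1.92, -2.485, -0.001]
ft_force: [0.3, 0.3, 0.2]
grip_width: 1.001
finger_force: 0.0
[ 0.17  0.11  1.98  0.    1.05 -2.71]
delta tool [-145.7  113.9   -7.3] n 4 per [-36.43  28.48  -1.82] psi -1.826 rz -6.276 tilt [-0.001 -0.    -1.   ]
```

Scaled: -10 mm is -0.2, -0.12 rad is -0.0764.

```bash
echo '[[[1,0,0,-0.2,0,0,-0.0764],[1,0,0,0,0,0,0]]]' | python3 -m crank; python3 go.py 463 394 253 4.58
```

```text
t: 28.25
tcp_pos: [554.1, 120.3, 253.7]
ee_rot: [-2.062, 2.37, -0.0]
ft_force: [0.2, -0.7, -0.6]
grip_width: 0.999
finger_force: 0.0
delta tool [-258.5  128.2    0.7] n 6 per [-43.08  21.36   0.12] psi -1.71 rz -6.29 tilt [ 0.  0. -1.]
```

Scaled: -43 mm is -0.86, 21.3 mm is 0.426.

```bash
echo '[[[1,-0.86,0.426,0,0,0,0],[1,-0.86,0.426,0,0,0,0],[1,-0.86,0.426,0,0,0,0],[1,-0.86,0.426,0,0,0,0],[1,-0.86,0.426,0,0,0,0],[1,-0.86,0.426,0,0,0,0],[1,0,0,0,0,0,0],[1,0,0,0,0,0,0],[1,0,0,0,0,0,0]]]' | python3 -m crank; cat > mill.py <<'E'
from h import *
im,_=wshot('w10'); cv2.imwrite('pics/w10.png',im)
Q=wcloud('w10').reshape(-1,3)
for k,c,a,b,rd in(("head",(463,397),112,122,25),("knob",(463,397),125,136,6),("head2",(463,397),98,122,25)):
    q=Q[(Q[:,2]>a)&(Q[:,2]<b)&(np.hypot(Q[:,0]-c[0],Q[:,1]-c[1])<rd+15)]
    if len(q): print(k,len(q),cv2.minEnclosingCircle(q[:,:2].astype(np.float32)),q[:,2].max(),q.min(0).round(),q.max(0).round())
w=Q[(Q[:,1]>440)&(Q[:,2]<150)&(Q[:,2]>15)]; print(np.percentile(w[:,1],[1,50]))
E
python3 mill.py; python3 go.py 463 397 55 4.58
```

```text
t: 29.15
tcp_pos: [463.6, 392.3, 252.7]
ee_rot: [2.056, -2.374, 0.0]
ft_force: [0.3, -0.6, -0.5]
grip_width: 0.999
finger_force: 0.0
head 1029 ((461.88970947265625, 395.6887512207031), 22.522809982299805) 119.81566419635539 [440. 374. 112.] [484. 416. 120.]
knob 95 ((461.3263854980469, 394.3846130371094), 5.959721088409424) 131.23679090441965 [456. 388. 125.] [467. 399. 131.]
head2 1434 ((461.5616149902344, 395.43603515625), 25.50458335876465) 119.81566419635539 [436. 370. 104.] [486. 420. 120.]
[443.20688629 469.64888884]
delta tool [ -4.9   1.5 197.9] n 4 per [-1.22  0.38 49.47] psi -1.715 rz -6.295 tilt [-0. -0. -1.]
```

View pics/w10.png

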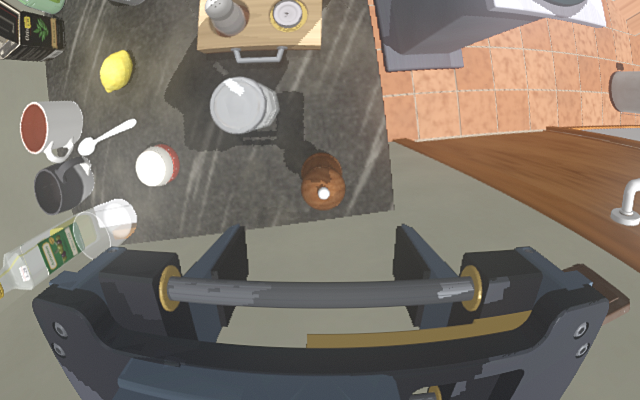

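Mill at (461.5, 395.2); pixel (323,185) in this picture. The look-alike jar and the others are clear of the jaws. Descending.

Scaled: 40 mm is 0.8, -2.5 mm is -0.05.

```bash
echo '[[[1,-0.05,0.05,0.7,0,0,0],[1,0,0,0.8,0,0,0],[1,0,0,0,0,0,0],[1,0,0,0,0,0,0]]]' | python3 -m crank 30; python3 go.py 461.5 395.2 49 4.58
```

```text
t: 29.6
tcp_pos: [462.0, 395.0, 178.7]
ee_rot: [2.056, -2.374, -0.0]
ft_force: [0.4, 0.5, 0.7]
grip_width: 1.001
finger_force: 0.0
delta tool [ -0.2   0.4 129.7] n 3 per [-0.08  0.13 43.24] psi -1.714 rz -6.294 tilt [-0.001 -0.001 -1.   ]
```

Scaled: 40 mm is 0.8, 30 mm is 0.6.

```bash
echo '[[[1,0,0.008,0.8,0,0,0],[1,0,0,0.8,0,0,0],[1,0,0,0.6,0,0,0],[1,0,0,0.3,0,0,0],[1,0,0,0.09,0,0,0],[1,0,0,0,0,0,0],[1,0,0,0,0,0,0]]]' | python3 -m crank 30; python3 go.py 461.5 395.2 49 4.58
```

```text
t: 30.3
tcp_pos: [462.3, 396.6, 50.6]
ee_rot: [-2.057, 2.371, -0.0]
ft_force: [0.1, 0.4, -1.1]
grip_width: 0.999
finger_force: 0.0
delta tool [1.5 0.6 1.6] n 1 per [1.48 0.59 1.61] psi -1.713 rz -6.293 tilt [ 0.002  0.002 -1.   ]
```

```bash
echo '[[[0,0,0,0,0,0,0],[0,0,0,0,0,0,0],[0,0,0,0,0,0,0],[0,0,0,0,0,0,0],[0,0,0,0,0,0,0],[0,0,0,0,0,0,0],[0,0,0,0,0,0,0]]]' | python3 -m crank 30; python3 go.py 461.5 395.2 49 4.58
```

```text
t: 31.0
tcp_pos: [461.1, 395.8, 48.7]
ee_rot: [2.059, -2.373, -0.0]
ft_force: [-0.7, -0.5, 1.7]
grip_width: 0.534
finger_force: 29.9
delta tool [ 0.5 -0.4 -0.3] n 1 per [ 0.53 -0.43 -0.29] psi -1.712 rz -6.292 tilt [-0. -0. -1.]
```

Scaled: -45 mm is -0.9, -40 mm is -0.8.

```bash
echo '[[[0,0,0,-0.1,0,0,0],[0,0,0,-0.3,0,0,0],[0,0,0,-0.6,0,0,0],[0,0,0,-0.9,0,0,0],[0,0,0,-0.8,0,0,0],[0,0,0,0,0,0,0],[0,0,0,0,0,0,0]]]' | python3 -m crank; python3 -c "
from h import *
im,_=wshot('w11'); cv2.imwrite('pics/w11c.png',cv2.resize(im[100:400,120:520],(800,600),interpolation=2));P=wcloud('w11'); s=r.state()['tcp_pos']; print(s); P=P-s
for z in range(-56,100,8):
    q=P[(abs(P[...,2]-z)<4)&(abs(P[...,0])<22)&(abs(P[...,1])<45)]
    if len(q): print(z,len(q),q.min(0).round(),q.max(0).round())
"; python3 go.py 539.8 81.2 180 4.58
```

```text
t: 31.7
tcp_pos: [461.5, 396.1, 185.3]
ee_rot: [-2.057, 2.371, -0.0]
ft_force: [0.4, 0.5, -2.7]
grip_width: 0.533
finger_force: 29.8
[460.89370238 395.57914057 183.82091667]
-48 9 [-17. -27. -46.] [ 12. -20. -44.]
-40 134 [-22. -28. -44.] [ 21. -14. -36.]
-32 396 [-22. -28. -36.] [ 22. -10. -29.]
-24 23 [-15. -26. -25.] [ 19. -20. -20.]
-16 338 [-22. -27. -20.] [ 22.  -9. -12.]
-8 496 [-22. -25. -12.] [22.  7. -4.]
0 521 [-21. -23.  -4.] [21.  3.  4.]
8 383 [-19. -20.   4.] [22. -2. 12.]
16 234 [-17. -19.  12.] [19. -6. 20.]
24 102 [-15. -20.  20.] [ 14. -11.  28.]
32 30 [ -9. -22.  29.] [  9. -19.  36.]
40 273 [-22. -24.  36.] [22. -7. 44.]
48 411 [-22. -24.  44.] [22. -7. 51.]
56 466 [-22. -26.  52.] [22. 19. 60.]
64 2514 [-22. -25.  60.] [22. 24. 68.]
72 1399 [-22. -19.  68.] [17. 20. 76.]
80 226 [-6. -3. 79.] [ 6.  4. 84.]
delta tool [ 300.1 -122.5    3.8] n 7 per [ 42.87 -17.5    0.54] psi -1.712 rz -6.292 tilt [ 0.  0. -1.]
```

View pics/w11c.png

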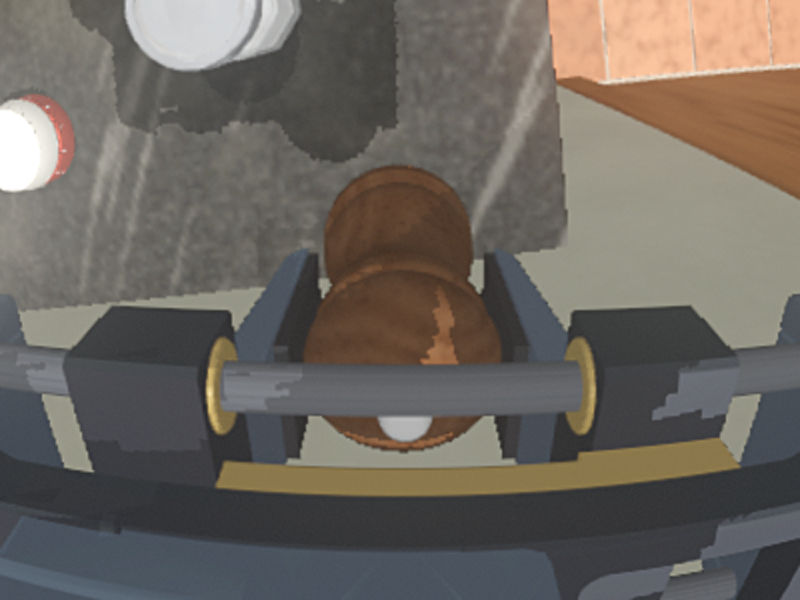

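Scaled: 42.9 mm is 0.858, -17.5 mm is -0.35.

```bash
echo '[[[0,0.858,-0.35,-0.04,0,0,0],[0,0.858,-0.35,0,0,0,0],[0,0.858,-0.35,0,0,0,0],[0,0.858,-0.35,0,0,0,0],[0,0.858,-0.35,0,0,0,0],[0,0.858,-0.35,0,0,0,0],[0,0.858,-0.35,0,0,0,0],[0,0,0,0,0,0,0],[0,0,0,0,0,0,0],[0,0,0,0,0,0,0]]]' | python3 -m crank; python3 go.py 539.8 81 60 4.58
```

```text
t: 32.75
tcp_pos: [539.3, 81.8, 184.9]
ee_rot: [2.058, -2.372, -0.002]
ft_force: [0.6, -0.3, -1.4]
grip_width: 0.538
finger_force: 29.8
delta tool [  0.7  -0.8 124.9] n 3 per [ 0.25 -0.26 41.62] psi -1.712 rz -6.292 tilt [-0.002 -0.    -1.   ]
```

Scaled: 40 mm is 0.8, 30 mm is 0.6.

```bash
echo '[[[0,0.01,-0.01,0.8,0,0,0],[0,0,0,0.6,0,0,0],[0,0,0,0.4,0,0,0],[0,0,0,0.3,0,0,0],[0,0,0,0.2,0,0,0],[0,0,0,0.08,0,0,0],[0,0,0,0.04,0,0,0],[0,0,0,0,0,0,0],[0,0,0,0,0,0,0]]]' | python3 -m crank; python3 go.py 539.8 81 60 4.58
```

```text
t: 33.65
tcp_pos: [541.0, 80.7, 65.4]
ee_rot: [-2.058, 2.372, -0.001]
ft_force: [0.4, 0.6, -1.6]
grip_width: 0.535
finger_force: 29.8
delta tool [-0.1  1.3  5.4] n 1 per [-0.11  1.25  5.44] psi -1.712 rz -6.292 tilt [ 0.001  0.    -1.   ]
```

Scaled: 3 mm is 0.06, 1.5 mm is 0.03.

```bash
echo '[[[0,0,0.01,0.06,0,0,0],[0,0,0,0.03,0,0,0],[0,0,0,0.02,0,0,0],[0,0,0,0,0,0,0]]]' | python3 -m crank; python3 go.py 539.8 81 60 4.58
```

```text
t: 34.05
tcp_pos: [539.9, 80.7, 59.1]
ee_rot: [2.059, -2.373, -0.0]
ft_force: [-0.1, -0.2, -2.6]
grip_width: 0.536
finger_force: 29.8
delta tool [-0.3  0.2 -0.9] n 1 per [-0.29  0.17 -0.89] psi -1.712 rz -6.292 tilt [-0. -0. -1.]
```

Almost down: no contact yet, about 1 mm to go. Release, rise straight up and check.

Scaled: -45 mm is -0.9, -30 mm is -0.6.

```bash
echo '[[[0,0,0,0.02,0,0,0],[0,0,0,0,0,0,0],[0.75,0,0,0,0,0,0],[0.75,0,0,0,0,0,0],[0.75,0,0,0,0,0,0],[0.75,0,0,0,0,0,0],[0.75,0,0,-0.2,0,0,0],[0.75,0,0,-0.6,0,0,0],[0.75,0,0,-0.9,0,0,0],[0.75,0,0,-0.9,0,0,0]]]' | python3 -m crank; echo '[[[0.75,0,0,-0.9,0,0,0],[0.75,0,0,-0.9,0,0,0],[0.75,0.8,0,0,0,0,0],[0.75,0.8,0,0,0,0,0],[0.75,0,0,0,0,0,0],[0.75,0,0,0,0,0,0]]]' | python3 -m crank;  python3 - <<'E'
from h import *
im,_=wshot('w12'); Q=wcloud('w12').reshape(-1,3)
def c(k,xy,a,b,rd):
    q=Q[(Q[:,2]>a)&(Q[:,2]<b)&(np.hypot(Q[:,0]-xy[0],Q[:,1]-xy[1])<rd)]; print(k,len(q),cv2.minEnclosingCircle(q[:,:2].astype(np.float32)) if len(q) else '',np.percentile(q[:,2],[50,99]) if len(q) else '')
c('knob',(540,81),135,148,15);c('head',(540,81),108,132,40);c('herb',(461,94.5),110,120,35);c('salt',(553,160),92,105,32);c('white',(474.6,173),40.5,52,28);c('sugar',(540,287),104,116,45)
E
python3 -c "print(open('/dev/null').read())"
```

```text
t: 35.05
tcp_pos: [539.5, 80.7, 190.1]
ee_rot: [2.058, -2.373, -0.001]
ft_force: [0.4, -0.6, 0.6]
grip_width: 0.749
finger_force: 0.0
t: 35.65
tcp_pos: [528.6, 1.1, 278.9]
ee_rot: [-2.056, 2.374, -0.0]
ft_force: [0.2, 0.2, 0.3]
grip_width: 0.75
finger_force: 0.0
knob 78 ((539.3024291992188, 79.10179901123047), 6.255905628204346) [138.87965423 140.85633269]
head 1105 ((540.29638671875, 79.68230438232422), 25.122695922851562) [124.38045406 129.22981942]
herb 177 ((472.5147705078125, 91.7537841796875), 16.8599910736084) [115.15584262 117.12353019]
salt 8 ((549.3311767578125, 145.33554077148438), 4.904712677001953) [93.42815627 94.00049212]
white 215 ((475.4524230957031, 172.251953125), 19.530759811401367) [41.77523583 48.505009  ]
sugar 0
```

View pics/w12.png

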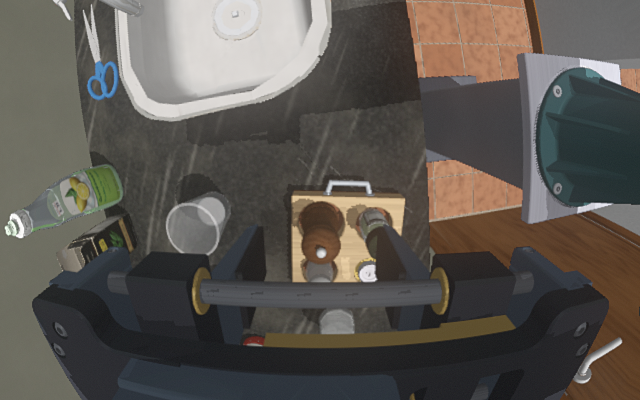

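The mill stands upright in the widest well (knob top 140.8 mm, so its base is on the floor). The herb jar, salt and tea light are undisturbed and the arm is clear. Handing in.

```bash
echo '[[[0.75,0,0,0,0,0,0],[0.75,0,0,0,0,0,0],[0.75,0,0,0,0,0,0]]]' | python3 -m crank; python3 -c "
from h import *
print(r.job_done())"
```

```text
t: 36.0
tcp_pos: [528.8, 2.1, 278.1]
ee_rot: [2.06, -2.372, -0.0]
ft_force: [-0.5, -0.1, -0.2]
grip_width: 0.749
finger_force: 0.0
the job is handed in; nothing more can be done
None
```

I handed the job in at 36 s: the mill, salt shaker, herb jar and white tea light each measured upright, on the bottom and about 2 mm or less from centre in their wells, and nothing to be left alone was touched; the hand-in returned no verdict.

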